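# Crank up the laptop riser

## Task

Take the loose crank out of the pencil tray, ease it fully home onto the riser's slanting square shaft, then wind it gently clockwise (seen from the crank's outer end) two full turns so the laptop platform goes up. Never wrench or force the delicate shaft; at the end leave the crank fully home on it, let go, and keep the other things on the desk where they stand.

Things in the scene. Friction and masses are not known exactly. Their poses are not given: they have to be found in the camera images.
- riser: Fixed hand-cranked laptop riser. Origin on the desk, straight under the foot of its square shaft, which is 95 mm up; x points from the sloping white gearbox (front) back to the platform. The shaft leans 30 degrees from vertical towards -x. Gearbox 100 mm wide, its sloping top 8 mm below the shaft's foot. Platform 190 x 250 mm, centred 225 mm behind the origin, top 72 to 115 mm up.
- shaft (a joint): Angle of the square shaft, rad, 0 to 25 (starts between 0 and 1.6), growing clockwise as seen from its free end (looking down its axis at the gearbox). One turn clockwise lifts the platform 15 mm. Needs about 0.1 N m (2 N at the crank's grip), stays where it is left. Delicate: the crank may press on it with at most 80 N, so the grip must be led on a true circle.
- shaft_seat (a point): Foot of the 12 x 12 mm brass shaft, on its axis, on the face of its round 38 mm shoulder, where the crank's hub bottoms. z points outwards along the shaft; x and y are normal to its flat sides and turn with it. Square part 20 mm long, then an 8 mm long square taper to a 6 mm tip: it stands 28 mm out of the shoulder.
- platform_top (a point): Centre of the top of the closed laptop (170 x 235 mm) on the riser's platform; rises straight up 15 mm per turn of the shaft.
- tray: Fixed walnut pencil tray, 220 x 110 mm (long along its x), walls 14 mm high and 6 mm thick, floor 6 mm above the desk. Origin: centre of its underside. The crank lies in it.
- crank: Loose crank, 120-220 g, lying flat in the tray, grip up. Origin: on the hub's axis, in the underside. z: along the hub, up as it lies; x: from hub to grip. Dark hub 28 x 28 mm square, 40 mm high, sides along x and y, with a 15 x 15 mm square hole right through: fits the shaft at any of four quarter turns, 15 degrees of play. Arm 18 mm wide, 8 mm thick, flush with the underside, to x = 70 mm.
- grip_mid (a point): Middle of the crank's orange round grip: 18 mm diameter, 38 mm long, parallel to the hub, from 10 to 48 mm above the crank's underside (this point 29 mm above it, 60 mm from the hub's axis). It spins freely about its own axis on the arm.
- tumbler: Loose frosted glass tumbler, 76 mm diameter, 100 mm high. Origin: centre of its foot. Bystander.
- punch: Loose red hole punch with a press lever, 75 x 110 mm, 62 mm high. Origin: centre of its underside. Bystander.
- bell: Loose chrome desk bell on a black foot, 84 mm diameter, 64 mm high. Origin: centre of its underside. Bystander.
- bamboo_box: Loose closed bamboo box, 122 x 92 mm, 65 mm high. Origin: centre of its underside. Bystander.
Things that resemble listed ones, but are neither listed nor needed, are in the scene too. What is meant by the crank is not red, and is the larger of those in its own colour.

How it is judged:
By the outcome, as a careful person would: the job done as asked, in the order asked, and still so for the second after the job is handed in, with the robot touching nothing.
It also fails if it takes over 70 s, if anything falls off the work surface, if the arm or the gripper's body presses on something with over 40 N, if the wrist force passes 120 N, or if a joint passes its speed limit or range.

## Robot

A 6-joint arm with a two-finger parallel gripper is mounted at the origin on the work surface. World frame = base frame: x ahead of the robot, y to its left, z up, the work surface at z = 0. Lengths are in m, angles in rad, forces in N, time in s.
With the tool pointing down it reaches from about 0.25 to 0.8 m from the base axis. Payload 3.9 kg.
Tool frame: the origin (TCP) lies between the finger pads; the fingertips stand bot.nose_length ahead of it and the grasp point (between the pads) lies 6 mm ahead of it (bot.nose_length is the distance from the TCP to the fingertips, in m); z points along the fingers, y is the line along which they close (so a half turn about z gives the same grasp; the last joint's range is limited). The gripper opens to 85 mm and grips with 20 to 120 N. Pads are 22 mm wide; open, the fingers measure 114 mm over their backs; the gripper's body (76 mm by 85 mm) begins 54 mm behind the grasp point. The pads swing forward as they close: fully open they stand 13 mm farther back than shut.
Start: joints at [-1.3, 0.26, -0.138, 1.173, 0, 1.571], TCP at [0.14, -0.506, 0.256] pointing down, gripper open.
Joint ranges: [-2.78, 2.78], [-0.83, 1.72], [-1.28, 1.37], [-1.9, 2.12], [-1.57, 1.48], [-3.14, 3.14]. Speed limits (rad/s): [2.57, 2.57, 3.14, 3.14, 3.14, 3.14].

## Interface

Orientations are given as a unit quaternion [w, x, y, z].
In Python, from cell import bot, viewer gives the robot as it stands. The module is installed in compiled form; this text tells all that it offers.
- The arm moves only by the tool drive_tool, never from a script. Its argument "deltas" is a list of rows, each an object of numbers: "dx", "dy", "dz": the shift along the tool's x, y, z in cm; "wx", "wy", "wz": the turn, a rotation vector about the tool's x, y, z in rad; "claw": the closure, from -1 (fully open) to 1 (shut). A call has 1 to 8 rows; each row is the pose to reach, as a shift and turn from the pose commanded when the call began, along the tool's axes at that moment; what a row does not reach only later rows make up. A row lasts 1/8 s, in which the tool goes at most 62.5 mm and 10.7 degrees, less where a joint would pass 70% of its speed; a pose out of reach is approached as far as the arm can. A call with a gripper value outside its range is refused whole. The fingers move at their own pace and stop on an object; "force" is the grip in N (left out, the last holds). Time passes only in rows, so rows that repeat a pose let the fingers close. It gives the time, the measured TCP pose, the force, the opening and the grip force at its end, in the units of the state.
- bot.read_state(): the state, without advancing time (a new reading comes with each control period).
- viewer.grab_frame(name): name is "scene" or "top"; returns the picture (480x640x3 uint8, red, green, blue); there is no depth.
- viewer.calibration(name): a dict with "intrinsics" (3x3 intrinsics, pixels), "distortion" ([k1, k2, p1, p2, k3] as OpenCV has them; the pictures are not rectified), "R" (3x3) and "t" (3): a world point X has camera coordinates R X + t. Camera axes: x right, y down, z forward; pixel columns grow to the right and rows downward; lengths in m; the calibration is good to about 2 mm. A picture is of the moment at which its call begins. calibration takes no time and is no camera call.
- bot.hand_in(): hands the job in; it is judged then, once.
The state is a dict: "time_s": time; "joint_positions": joint angles; "joint_vel": joint speeds; "joint_efforts": joint torques, N m; "ee_pos": TCP position; "tcp_rot": TCP orientation; "contact_force": force on the tool from outside, world axes, zero at the start; "moment": the same for the moment, N m; "width": finger opening in m; "gripper_force": force on a finger pad.
Only numpy, scipy, OpenCV 4.12 (cv2) and the standard library are available. Lean on these libraries where they do the work, as an engineer would, in place of code of your own. Each camera call takes 0.05 s, during which the arm holds its last target. There are 200 camera calls.

## Working session

There is one attempt and no reset: what is moved stays moved. The work goes in short steps, Python scripts to look and compute and a tool call to move; the robot and the scene stay as the last step left them, time stands still between calls to the robot, and variables do not carry over. Pictures are saved under pics/ and viewed, at most 10 in all, crops included, and the job is handed in when it is done.

Besides the shell and the picture viewer there is one more tool, called after "Emit:" by a JSON object that holds its "method" and its "body", one argument or row to a line. drive_tool: Moves the arm, as the interface text tells. Its arguments: {"type":"object","properties":{"deltas":{"type":"array","items":{"type":"object","properties":{"dx":{"type":"number"},"dy":{"type":"number"},"dz":{"type":"number"},"wx":{"type":"number"},"wy":{"type":"number"},"wz":{"type":"number"},"claw":{"type":"number"}}}},"force":{"type":"number"}},"required":["deltas"]}

```bash
mkdir -p pics; python3 - <<'E'
from cell import bot, viewer
import cv2
for n in("scene","top"):
    im=viewer.grab_frame(n); cv2.imwrite(f"pics/{n}0.png",im[:,:,::-1])
    c=viewer.calibration(n); print(n,c)
print(bot.nose_length,bot.read_state())
E
```

```text
scene {'intrinsics': array([[508.43238994,   0.        , 312.43292118],
       [  0.        , 508.43238994, 231.11507118],
       [  0.        ,   0.        ,   1.        ]]), 'distortion': array([0.03921757, 0.        , 0.        , 0.        , 0.        ]), 'R': array([[ 8.80535299e-01,  4.73980248e-01, -5.58997420e-04],
       [ 2.50374277e-01, -4.66132768e-01, -8.48547562e-01],
       [-4.02455351e-01,  7.47036122e-01, -5.29118818e-01]]), 't': array([-0.50540205, -0.06394104,  1.51905578])}
top {'intrinsics': array([[601.29760995,   0.        , 317.64407793],
       [  0.        , 601.29760995, 250.98435692],
       [  0.        ,   0.        ,   1.        ]]), 'distortion': array([-0.19756253,  0.        ,  0.        ,  0.        ,  0.        ]), 'R': array([[ 0.01518689, -0.99971158, -0.01860397],
       [-0.99065396, -0.01252171, -0.13582316],
       [ 0.13555103,  0.02049283, -0.99055841]]), 't': array([0.04628463, 0.59080531, 1.64016626])}
0.025 {'time_s': 0.1, 'joint_positions': array([-1.29999467e+00,  2.60657198e-01, -1.39219818e-01,  1.17271071e+00,
        1.60538375e-05,  1.57082418e+00]), 'joint_vel': array([-0.00053352,  0.00096724,  0.00395057, -0.00011755, -0.00142988,
        0.00082772]), 'joint_efforts': array([-7.11326447e-04, -4.06509340e+01,  2.54527062e+01,  1.01423403e-02,
       -8.32912815e-05, -5.77534180e-06]), 'ee_pos': array([ 0.14029419, -0.50532587,  0.25553538]), 'tcp_rot': array([-8.88583777e-04,  9.90848787e-01,  1.34973621e-01, -1.12967199e-04]), 'contact_force': array([-0.16930201,  0.3023798 ,  0.12835237]), 'moment': array([ 0.06753111, -0.02954171,  0.02188663]), 'gripper_force': 0.0, 'width': 0.08536742527997501}
```

View pics/scene0.png

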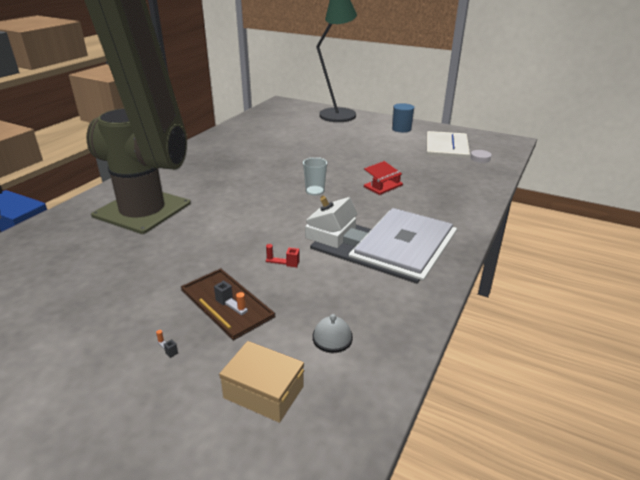

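View pics/top0.png

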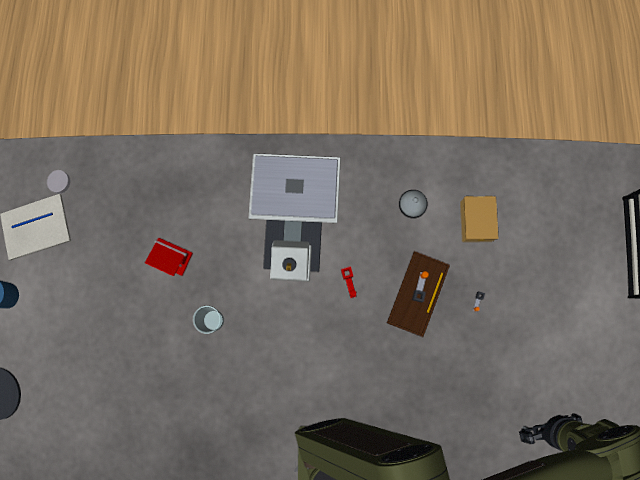

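Candidates for the crank are the one in the tray (top 421,285; scene 230,298), the red one (top 349,282) and the small orange one on the desk (top 478,300). I choose the one in the tray: it's orange and the larger. Next I'll check it and the shaft in close crops.

```bash
python3 - <<'E'
import cv2,numpy as np
t=cv2.imread("pics/top0.png");s=cv2.imread("pics/scene0.png")
def crop(im,x,y,w,h):
    c=cv2.resize(im[y:y+h,x:x+w],(400,300),interpolation=cv2.INTER_CUBIC)
    for k in range(0,w,10): cv2.line(c,(k*400//w,0),(k*400//w,4 if k%20 else 9),(0,255,255),1); 
    for k in range(0,h,10): cv2.line(c,(0,k*300//h),(4 if k%20 else 9,k*300//h),(0,255,255),1)
    return c
m=np.vstack([np.hstack([crop(t,380,245,80,60),crop(s,200,270,80,60)]),np.hstack([crop(t,250,230,80,60),crop(s,290,185,80,60)])])
cv2.imwrite("pics/m0.png",m)
E
```

```text
(no output)
```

View pics/m0.png

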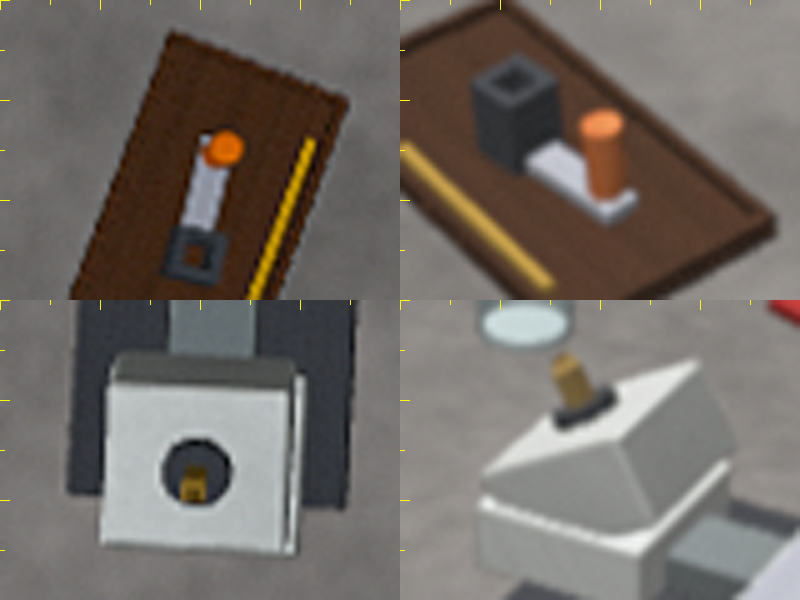

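The crop confirms the crank in the tray: dark hub at top (419,295) and orange grip at top (425,275). The brass shaft's tip is at top (289,268), leaning toward the robot.

```bash
cat > h.py <<'E'
import numpy as np, cv2
from scipy.optimize import least_squares
from scipy.spatial.transform import Rotation as Ro
from cell import bot, viewer
C={n:viewer.calibration(n) for n in("scene","top")}
def proj(n,X):
    c=C[n]; return cv2.projectPoints(np.atleast_2d(np.float64(X)),cv2.Rodrigues(c["R"])[0],c["t"],c["intrinsics"],c["distortion"])[0][:,0]
def plane(n,uv,z):
    c=C[n]; u=cv2.undistortPoints(np.float64([[uv]]),c["intrinsics"],c["distortion"])[0,0]
    d=c["R"].T@[u[0],u[1],1]; o=-c["R"].T@c["t"]; return o+d*(z-o[2])/d[2]
def tri(ps,pt):
    f=lambda X: np.r_[(proj("scene",X)-ps).ravel(),(proj("top",X)-pt).ravel()]
    r=least_squares(f,[.5,0,.1]); return r.x,r.fun
def pose():
    s=bot.read_state(); q=s["tcp_rot"]; return s["ee_pos"],Ro.from_quat(np.r_[q[1:],q[0]])
def frame(z,y):
    z=np.array(z)/np.linalg.norm(z); y=np.array(y)-z*np.dot(y,z); y/=np.linalg.norm(y)
    return Ro.from_matrix(np.c_[np.cross(y,z),y,z])
def delta(P,R):
    p,r=pose(); d=r.inv().apply(np.array(P)-p)*100; w=(r.inv()*R).as_rotvec()
    return np.round(d,2),np.round(w,3)
E
python3 - <<'E'
from h import *
for n,uv,z in[("top",(425,274.6),.054),("scene",(240.4,294.6),.054),("top",(419.2,296.2),.046),("scene",(223.2,286.8),.046)]: print(n,plane(n,uv,z).round(4))
print("shoulder",tri((327,206.6),(289.2,264.4)));print("tip",tri((323,196.4),(288.8,268)))
# laptop/platform corners in top
for z in(.08,.1):
    c=[plane("top",p,z) for p in[(254,155),(340,157),(337.5,221),(249,219)]]; print(np.round(c,3))
p,r=pose();print(r.as_matrix().round(2))
E
```

```text
top [ 0.5261 -0.2439  0.054 ]
scene [ 0.5294 -0.244   0.054 ]
top [ 0.4666 -0.2287  0.046 ]
scene [ 0.4737 -0.2318  0.046 ]
shoulder (array([0.54654694, 0.13046419, 0.09070459]), array([-0.37494643,  0.05097976, -0.19179265, -0.3356152 ]))
tip (array([0.53415214, 0.12968485, 0.11844736]), array([-0.55837334,  0.07483486, -0.28447549, -0.49335508]))
[[ 0.855  0.237  0.08 ]
 [ 0.851 -0.005  0.08 ]
 [ 0.669  0.     0.08 ]
 [ 0.672  0.245  0.08 ]]
[[ 0.849  0.235  0.1  ]
 [ 0.845 -0.005  0.1  ]
 [ 0.665  0.001  0.1  ]
 [ 0.668  0.242  0.1  ]]
[[ 0.96  0.27 -0.  ]
 [ 0.27 -0.96  0.  ]
 [ 0.   -0.   -1.  ]]
```

```bash
python3 - <<'E'
from h import *
t=cv2.imread("pics/top0.png"); c=t[250:280,270:310].astype(int)
m=((c.min(2)<110)).astype(np.uint8)
n,l,s,ce=cv2.connectedComponentsWithStats(m)
for i in range(1,n): print(s[i],ce[i]+[270,250])
for uv in [(289.2,264.4)]: print(plane("top",uv,.095))
print(plane("scene",(327,206.6),.095))
# tip top face at seat+28mm along axis
a=Ro.from_euler("z",-1.8,degrees=True).apply([-.5,0,.866])
for x in(.538,.542,.546):
    S=np.array([x,.130,.095]); print(x,proj("top",[S,S+.028*a]).round(1).tolist(),proj("scene",[S,S+.028*a]).round(1).tolist())
# crops
def crop(im,x,y,w,h):return cv2.resize(im[y:y+h,x:x+w],(400,600),interpolation=cv2.INTER_CUBIC)
s=cv2.imread("pics/scene0.png")
cv2.imwrite("pics/m1.png",np.hstack([crop(t,279,250,20,30),crop(s,315,187,20,30)]))
E
```

```text
[ 0  0  1 19 19] [270. 259.]
[38  0  1 10 10] [308.  254.5]
[ 12   8  14  13 149] [288.82550336 263.96644295]
[37 11  1 16 16] [307.  268.5]
[39 24  1  6  6] [309.  276.5]
[ 1 29  6  1  6] [273.5 279. ]
[0.54515187 0.12963236 0.095     ]
[0.55072277 0.12429176 0.095     ]
0.538 [[289.0, 267.0], [288.1, 271.3]] [[323.7, 204.6], [319.2, 195.2]]
0.542 [[289.0, 265.6], [288.2, 269.8]] [[325.0, 204.9], [320.5, 195.6]]
0.546 [[289.1, 264.1], [288.2, 268.3]] [[326.4, 205.3], [321.9, 195.9]]
```

View pics/m1.png

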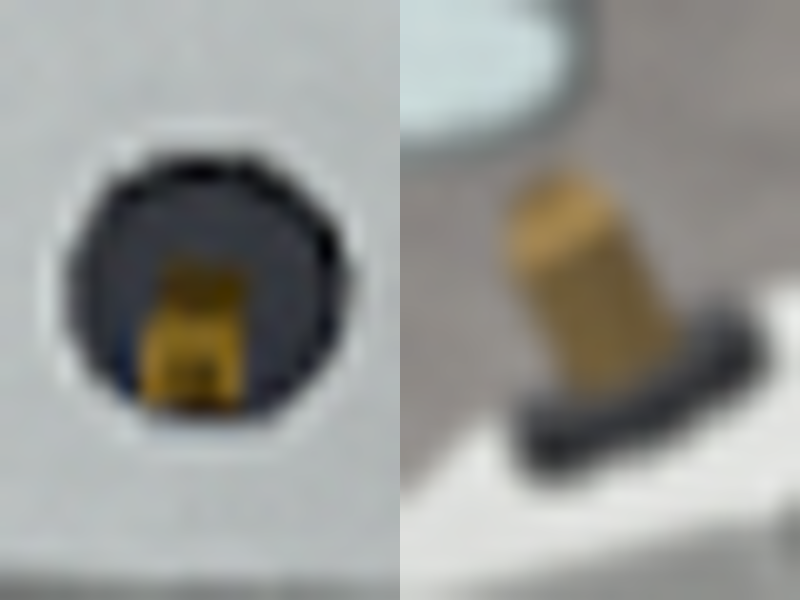

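The top view shows the shaft nearly square to the riser, with its tip at (288.1,268) and its shoulder at (289,263.7). To get its angle I'll fit the silhouette.

```bash
cat > fit.py <<'E'
from h import *
ims={"top":cv2.imread("pics/top0.png"),"scene":cv2.imread("pics/scene0.png")}
box={"top":(279,255,20,22),"scene":(314,187,20,25)}
obs={}
for n,(x,y,w,h) in box.items():
    c=ims[n][y:y+h,x:x+w].astype(float); s=(c[:,:,2]-c[:,:,0])/np.maximum(c[:,:,2],30)
    obs[n]=np.clip((s-.2)/.4,0,1)
def verts(S,yaw,th):
    R=Ro.from_euler("z",yaw)*Ro.from_euler("y",-np.pi/6)*Ro.from_euler("z",-th)
    q=np.array([[1,1],[1,-1],[-1,-1],[-1,1]])
    P=np.vstack([np.c_[q*a,[z]*4] for a,z in((.006,0),(.006,.02),(.003,.028))])
    return S+R.apply(P)
def cost(S,th):
    e=0
    for n,(x,y,w,h) in box.items():
        k=8; p=(proj(n,verts(S,np.radians(-1.8),th))-[x,y]+.5)*k
        m=np.zeros((h*k,w*k),np.float32); cv2.fillConvexPoly(m,cv2.convexHull(np.round(p).astype(np.int32)),1.)
        m=cv2.resize(cv2.GaussianBlur(m,(0,0),.5*k),(w,h),interpolation=cv2.INTER_AREA)
        e+=((m-obs[n])**2).sum()
    return e
if __name__=="__main__":
    from scipy.optimize import minimize
    for d in range(-45,45,10):
        r=min((minimize(lambda v:cost(np.array([.5465,.1297,.095])+v*.001,np.radians(d)),v0,method="Nelder-Mead",options=dict(initial_simplex=np.array(v0)+np.vstack([np.zeros(3),2*np.eye(3)]))) for v0 in((0,0,0),(-1,1,0))),key=lambda r:r.fun)
        print(d,r.fun.round(2),r.x.round(1))
    print(obs["top"].round(1)[5:18,5:14])
E
python3 fit.py
```

```text
-45 9.82 [-3.   1.8 -0. ]
-35 9.3 [-3.   1.9 -0. ]
-25 10.65 [-2.9  1.9 -0.3]
-15 12.34 [-2.7  2.  -0.7]
-5 13.24 [-2.8  1.8 -0.5]
5 13.3 [-2.5  1.6  0.2]
15 13.05 [-2.4  1.7 -0.4]
25 12.29 [-2.6  1.6 -0.5]
35 11.25 [-2.9  1.9 -0.2]
[[0.  0.  0.  0.  0.  0.  0.  0.  0. ]
 [0.  0.  0.  0.  0.  0.  0.  0.  0. ]
 [0.  0.  0.  0.  0.  0.  0.  0.  0. ]
 [0.  0.  0.  0.6 0.9 0.6 0.6 0.  0. ]
 [0.  0.  0.  1.  1.  1.  1.  0.2 0. ]
 [0.  0.  0.  1.  1.  1.  1.  0.  0. ]
 [0.  0.  0.8 1.  1.  1.  1.  0.  0. ]
 [0.  0.  1.  1.  1.  1.  1.  0.  0. ]
 [0.  0.  1.  1.  1.  1.  1.  0.  0. ]
 [0.  0.  1.  1.  1.  1.  1.  0.  0. ]
 [0.  0.  0.  0.  0.4 0.5 0.7 0.  0. ]
 [0.  0.  0.  0.  0.  0.  0.  0.  0. ]
 [0.  0.  0.  0.  0.  0.  0.  0.  0. ]]
```

```bash
cat > fit2.py <<'E'
from h import *
from scipy.optimize import minimize
ims={"top":cv2.imread("pics/top0.png"),"scene":cv2.imread("pics/scene0.png")}
box={"top":(280,255,18,18),"scene":(317,192,16,13)}
FA=[(0,1,2,3)]+[(i,(i+1)%4,(i+1)%4+4,i+4) for i in range(4)]+[(i+4,(i+1)%4+4,(i+1)%4+8,i+8) for i in range(4)]+[(8,9,10,11)]
ang=np.linspace(0,2*np.pi,40)
def model(n,v,th,k=8):
    x,y,w,h=box[n]; S=np.array([v[0],v[1],.095])
    R=Ro.from_euler("z",-1.8*np.pi/180)*Ro.from_euler("y",-np.pi/6)
    q=np.array([[1,1],[1,-1],[-1,-1],[-1,1]])
    P=S+(R*Ro.from_euler("z",-th)).apply(np.vstack([np.c_[q*a,[z]*4] for a,z in((.006,0),(.006,.02),(.003,.028))]))
    D=S+R.apply(np.vstack([np.c_[.019*np.cos(ang),.019*np.sin(ang),0*ang+z] for z in(0,-.008)]))
    off=np.array(v[2:4]) if n=="scene" else 0
    pr=lambda X:np.round(((proj(n,X)+off-[x,y]+.5)*k)).astype(np.int32)
    lab=np.zeros((h*k,w*k),np.int32)
    cv2.fillConvexPoly(lab,cv2.convexHull(pr(D)),1); cv2.fillConvexPoly(lab,pr(D[:40]),2)
    p=pr(P); cen=P.mean(0); o=-C[n]["R"].T@C[n]["t"]
    for i,f in enumerate(FA):
        A=P[list(f)]; nn=np.cross(A[1]-A[0],A[2]-A[0]); nn*=np.sign(nn@(A.mean(0)-cen))
        if nn@(o-A.mean(0))>0: cv2.fillConvexPoly(lab,p[list(f)],3+i)
    L=[cv2.resize(cv2.GaussianBlur((lab==i).astype(np.float32),(0,0),.4*k),(w,h),interpolation=cv2.INTER_AREA) for i in range(13) if (lab==i).sum()>k*k]
    A=np.stack([l.ravel() for l in L],1); Y=ims[n][y:y+h,x:x+w].reshape(-1,3).astype(float)
    c=np.linalg.lstsq(np.vstack([A,.05*np.eye(A.shape[1])]),np.vstack([Y,.05*np.ones((A.shape[1],1))*Y.mean(0)]),rcond=None)[0]
    r=A@c-Y; return np.sqrt((r**2).mean())
for d in range(0,90,6):
    th=np.radians(d); out=[]
    for ns in(("top",),("scene",),("top","scene")):
        f=lambda u:sum(model(n,[.5465+u[0]*.001,.1297+u[1]*.001,u[2]*.5,u[3]*.5],th) for n in ns)
        r=minimize(f,np.zeros(4),method="Nelder-Mead",options=dict(initial_simplex=np.vstack([np.zeros(4),2*np.eye(4)]),maxiter=150))
        out.append(round(r.fun,2))
    print(d,out,r.x.round(1))
E
python3 fit2.py
```

```text
0 [np.float64(10.0), np.float64(10.1), np.float64(20.15)] [-1.6  1.1 -0.4  0.6]
6 [np.float64(10.05), np.float64(10.13), np.float64(20.18)] [-1.9  1.1 -0.2  0.5]
12 [np.float64(10.29), np.float64(10.1), np.float64(20.48)] [-1.6  1.1 -0.3  0.8]
18 [np.float64(10.41), np.float64(10.07), np.float64(20.55)] [-1.9  1.3 -0.5  0.6]
24 [np.float64(10.6), np.float64(10.03), np.float64(20.8)] [-1.9  1.2 -0.4  0.4]
30 [np.float64(10.8), np.float64(10.09), np.float64(20.9)] [-1.9  1.1 -0.2  0.5]
36 [np.float64(10.94), np.float64(10.23), np.float64(21.19)] [-1.6  1.1 -0.3  0.3]
42 [np.float64(11.05), np.float64(10.57), np.float64(21.81)] [-1.9  1.2 -0.1  0.3]
48 [np.float64(11.08), np.float64(11.0), np.float64(22.17)] [-1.9  1.1  0.3  0.4]
54 [np.float64(11.29), np.float64(11.03), np.float64(22.32)] [-1.9  1.1 -0.4  0.4]
60 [np.float64(11.38), np.float64(10.52), np.float64(21.99)] [-1.6  1.2 -0.7  0. ]
66 [np.float64(10.7), np.float64(10.21), np.float64(20.95)] [-1.9  1.3 -0.2  0.8]
72 [np.float64(10.35), np.float64(10.09), np.float64(20.46)] [-1.6  1.1 -0.4  0.1]
78 [np.float64(10.16), np.float64(10.06), np.float64(20.25)] [-1.6  1.1 -0.4  0.2]
84 [np.float64(10.02), np.float64(10.08), np.float64(20.16)] [-1.6  1.1 -0.3  0.6]
```

The fit puts the shaft's flats square to the riser within a few degrees and the seat at about (0.5455, 0.130, 0.095). The crank hub is at (0.470, -0.230), pointing at -13.6°. Now I'll hover over it.

```bash
python3 - <<'E'
from h import *
print(delta([.470,-.230,.15],frame([0,0,-1],[-.236,-.972,0])))
E
```

```text
(array([ 39.13, -17.69,  10.59]), array([-0.002,  0.   ,  0.509]))
```

Emit:
{"method": "drive_tool", "body": {
  "deltas": [
    {"dx": 39.1,"dy": -17.7,"dz": 10.6,"wz": 0.51,"claw": -1},
    {"dx": 39.1,"dy": -17.7,"dz": 10.6,"wz": 0.51,"claw": -1},
    {"dx": 39.1,"dy": -17.7,"dz": 10.6,"wz": 0.51,"claw": -1},
    {"dx": 39.1,"dy": -17.7,"dz": 10.6,"wz": 0.51,"claw": -1},
    {"dx": 39.1,"dy": -17.7,"dz": 10.6,"wz": 0.51,"claw": -1},
    {"dx": 39.1,"dy": -17.7,"dz": 10.6,"wz": 0.51,"claw": -1},
    {"dx": 39.1,"dy": -17.7,"dz": 10.6,"wz": 0.51,"claw": -1},
    {"dx": 39.1,"dy": -17.7,"dz": 10.6,"wz": 0.51,"claw": -1}
  ],
  "force": 50
}}

```text
$.deltas[0]: bad value
```

```bash
python3 - <<'E'
from h import *
print(bot.read_state()["joint_positions"],bot.read_state()["contact_force"])
print(pose()[0],delta([.470,-.230,.046],frame([0,0,-1],[-.236,-.972,0])))
E
```

```text
[-1.29999467e+00  2.60657198e-01 -1.39219818e-01  1.17271071e+00
  1.60538375e-05  1.57082418e+00] [-0.16930201  0.3023798   0.12835237]
[ 0.14029419 -0.50532587  0.25553538] (array([ 39.13, -17.67,  20.99]), array([-0.002,  0.   ,  0.509]))
```

Emit:
{"method": "drive_tool", "body": {
  "deltas": [
    {"dx": 39.1,"dy": -17.7,"dz": 10.6,"wx": 0,"wy": 0,"wz": 0.51,"claw": -1},
    {"dx": 39.1,"dy": -17.7,"dz": 10.6,"wx": 0,"wy": 0,"wz": 0.51,"claw": -1},
    {"dx": 39.1,"dy": -17.7,"dz": 10.6,"wx": 0,"wy": 0,"wz": 0.51,"claw": -1},
    {"dx": 39.1,"dy": -17.7,"dz": 10.6,"wx": 0,"wy": 0,"wz": 0.51,"claw": -1},
    {"dx": 39.1,"dy": -17.7,"dz": 10.6,"wx": 0,"wy": 0,"wz": 0.51,"claw": -1},
    {"dx": 39.1,"dy": -17.7,"dz": 10.6,"wx": 0,"wy": 0,"wz": 0.51,"claw": -1},
    {"dx": 39.1,"dy": -17.7,"dz": 10.6,"wx": 0,"wy": 0,"wz": 0.51,"claw": -1},
    {"dx": 39.1,"dy": -17.7,"dz": 10.6,"wx": 0,"wy": 0,"wz": 0.51,"claw": -1}
  ],
  "force": 50
}}

```text
time_s: 1.1
ee_pos: [0.4714, -0.2282, 0.149]
tcp_rot: [-0.0, 0.993, -0.117, -0.001]
contact_force: [-0.3, -0.1, 0.9]
width: 0.0856
gripper_force: 0.0
```

```bash
python3 - <<'E'
from h import *
print(bot.read_state()["joint_positions"],bot.read_state()["contact_force"])
print(pose()[0],delta([.470,-.230,.046],frame([0,0,-1],[-.236,-.972,0])))
E
```

```text
[-4.51059524e-01  3.28579453e-01 -3.34601380e-01  9.09311639e-01
  4.51431993e-04  2.92557340e+00] [-0.34030324 -0.07824736  0.87061394]
[ 0.47136081 -0.22816132  0.1489624 ] (array([-0.07,  0.22, 10.3 ]), array([-0.001,  0.002,  0.003]))
```

Emit:
{"method": "drive_tool", "body": {
  "deltas": [
    {"dx": -0.1,"dy": 0.2,"dz": 5,"wx": 0,"wy": 0,"wz": 0,"claw": -1},
    {"dx": -0.1,"dy": 0.2,"dz": 9,"wx": 0,"wy": 0,"wz": 0,"claw": -1},
    {"dx": -0.1,"dy": 0.2,"dz": 10.3,"wx": 0,"wy": 0,"wz": 0,"claw": -1},
    {"dx": -0.1,"dy": 0.2,"dz": 10.3,"wx": 0,"wy": 0,"wz": 0,"claw": -1},
    {"dx": -0.1,"dy": 0.2,"dz": 10.3,"wx": 0,"wy": 0,"wz": 0,"claw": -0.2},
    {"dx": -0.1,"dy": 0.2,"dz": 10.3,"wx": 0,"wy": 0,"wz": 0,"claw": 0.1},
    {"dx": -0.1,"dy": 0.2,"dz": 10.3,"wx": 0,"wy": 0,"wz": 0,"claw": 0.3},
    {"dx": -0.1,"dy": 0.2,"dz": 10.3,"wx": 0,"wy": 0,"wz": 0,"claw": 1}
  ],
  "force": 50
}}

```text
time_s: 2.1
ee_pos: [0.4691, -0.2326, 0.0484]
tcp_rot: [0.0, 0.993, -0.119, 0.001]
contact_force: [-0.8, 0.9, 5.9]
width: 0.0274
gripper_force: 49.1
```

Emit:
{"method": "drive_tool", "body": {
  "deltas": [
    {"dx": 0,"dy": 0,"dz": -1,"wx": 0,"wy": 0,"wz": 0,"claw": 1},
    {"dx": 0,"dy": 0,"dz": -4,"wx": 0,"wy": 0,"wz": 0,"claw": 1},
    {"dx": 0,"dy": 0,"dz": -9,"wx": 0,"wy": 0,"wz": 0,"claw": 1},
    {"dx": 0,"dy": 0,"dz": -14,"wx": 0,"wy": 0,"wz": 0,"claw": 1},
    {"dx": 0,"dy": 0,"dz": -18,"wx": 0,"wy": 0,"wz": 0,"claw": 1},
    {"dx": 0,"dy": 0,"dz": -18,"wx": 0,"wy": 0,"wz": 0,"claw": 1},
    {"dx": 0,"dy": 0,"dz": -18,"wx": 0,"wy": 0,"wz": 0,"claw": 1}
  ],
  "force": 60
}}

```text
time_s: 2.98
ee_pos: [0.4677, -0.2321, 0.2267]
tcp_rot: [-0.0, 0.993, -0.119, -0.001]
contact_force: [-0.3, -1.0, -1.8]
width: 0.0268
gripper_force: 58.6
```

```bash
cat >> h.py <<'E'
yaw=np.radians(-1.8)
AX=np.array([-.5*np.cos(yaw),-.5*np.sin(yaw),.866]); AX/=np.linalg.norm(AX)
RX=np.array([np.cos(yaw),np.sin(yaw),0]); RY=np.array([-np.sin(yaw),np.cos(yaw),0])
SEAT=np.array([.5455,.130,.095])
E
python3 - <<'E'
from h import *
s=bot.read_state(); print(s["joint_positions"],s["contact_force"],s["moment"])
im=viewer.grab_frame("scene"); t=viewer.grab_frame("top")
p,r=pose(); g=p+r.apply([0,0,.0]); u=proj("scene",g)[0].astype(int);v=proj("top",g)[0].astype(int);print(g,u,v)
c=lambda im,q:cv2.resize(im[max(q[1]-45,0):q[1]+45,q[0]-30:q[0]+30],(400,600),interpolation=cv2.INTER_CUBIC)
cv2.imwrite("pics/m2.png",np.hstack([c(im,u),c(t,v)])[:,:,::-1])
# insertion: tool z=-AX, crank x (tool x) = RY -> tool y = z x x
R=frame(-AX,np.cross(-AX,RY)); print("yaw chk",R.as_matrix().round(2))
print(delta(SEAT+AX*(.042+.060),R))
E
```

```text
[-4.60577577e-01  2.70444606e-01 -2.02306116e-01  1.09926572e+00
 -7.65421331e-05  2.92021246e+00] [-0.33801862 -1.04901195 -1.77904596] [-0.04360434  0.0758774   0.02994785]
[ 0.46718416 -0.23183125  0.22564071] [212 216] [431 291]
yaw chk [[ 0.03  0.87  0.5 ]
 [ 1.   -0.03 -0.02]
 [ 0.    0.5  -0.87]]
(array([ -5.94, -35.95,   4.28]), array([-0.38 ,  0.466, -1.733]))
```

View pics/m2.png

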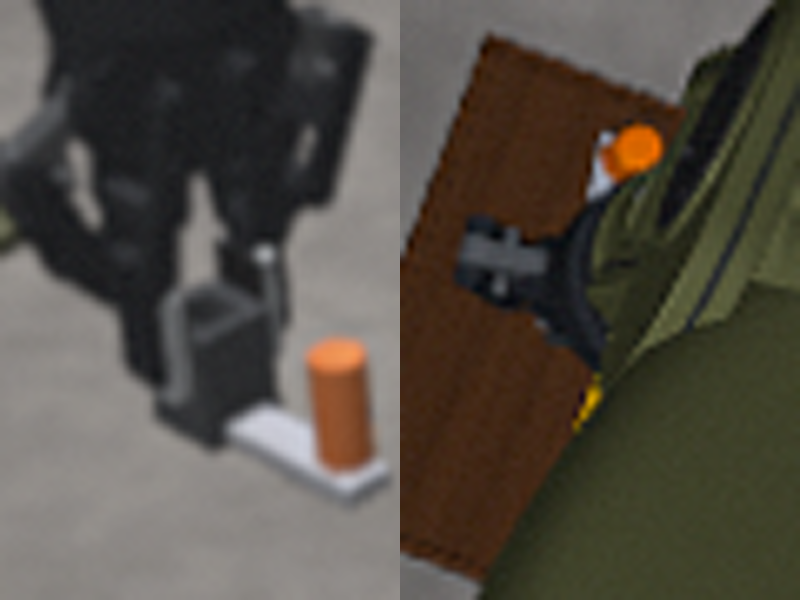

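The crank is held squarely by its hub. The grip top is at scene (232.5,223.4) and top (436.3,267.5), so I can work out the in-hand offset.

```bash
python3 - <<'E'
from h import *
X,e=tri((232.5,223.4),(436.3,267.5)); p,r=pose(); print(X,e.round(1),r.inv().apply(X-p)*1000)
# hub top near/right corners in scene predicted, if hub axis at tool x offset 0
for dx in(-3,0,3):
    q=r.apply(np.array([[dx+a,b,2] for a,b in((-14,-14),(14,-14),(14,14),(-14,14))])/1000)+p
    u=proj("scene",q); print(dx,((u-[182,171]+.5)*6.667).round().tolist())
E
```

```text
[ 0.52648883 -0.24381382  0.23182914] [-0.  0. -0. -0.] [60.43300132 -2.4165506  -6.3980937 ]
-3 [[208.0, 275.0], [266.0, 306.0], [193.0, 340.0], [135.0, 309.0]]
0 [[214.0, 278.0], [272.0, 309.0], [199.0, 344.0], [141.0, 312.0]]
3 [[220.0, 281.0], [278.0, 312.0], [205.0, 347.0], [147.0, 315.0]]
```

```bash
python3 - <<'E'
from h import *
R=frame(-AX,np.cross(-AX,RY)); print(delta(SEAT+AX*(.042+.080),R))
E
```

```text
(array([ -6.93, -35.75,   2.55]), array([-0.38 ,  0.466, -1.733]))
```

Emit:
{"method": "drive_tool", "body": {
  "deltas": [
    {"dx": -1,"dy": -5,"dz": 0.3,"wx": -0.05,"wy": 0.06,"wz": -0.22,"claw": 1},
    {"dx": -2,"dy": -10,"dz": 0.6,"wx": -0.09,"wy": 0.11,"wz": -0.4,"claw": 1},
    {"dx": -3,"dy": -15,"dz": 1,"wx": -0.12,"wy": 0.155,"wz": -0.57,"claw": 1},
    {"dx": -3.9,"dy": -20,"dz": 1.4,"wx": -0.16,"wy": 0.2,"wz": -0.74,"claw": 1},
    {"dx": -4.8,"dy": -25,"dz": 1.8,"wx": -0.2,"wy": 0.245,"wz": -0.91,"claw": 1},
    {"dx": -5.8,"dy": -30,"dz": 2.2,"wx": -0.24,"wy": 0.29,"wz": -1.08,"claw": 1},
    {"dx": -6.9,"dy": -34,"dz": 2.5,"wx": -0.275,"wy": 0.335,"wz": -1.25,"claw": 1},
    {"dx": -6.9,"dy": -35.7,"dz": 2.5,"wx": -0.31,"wy": 0.38,"wz": -1.42,"claw": 1}
  ],
  "force": 60
}}

```text
time_s: 4.08
ee_pos: [0.484, 0.1327, 0.2]
tcp_rot: [0.16, 0.801, 0.557, 0.153]
contact_force: [-0.2, -0.6, -2.3]
width: 0.027
gripper_force: 59.3
```

```bash
python3 - <<'E'
from h import *
R=frame(-AX,np.cross(-AX,RY)); print(delta(SEAT+AX*(.042+.060),R),bot.read_state()["joint_positions"])
E
```

```text
(array([0.13, 0.21, 1.96]), array([-0.071,  0.084, -0.305])) [ 0.41442992  0.02910054 -0.68232131  0.48669328 -0.25111788  2.29341244]
```

Emit:
{"method": "drive_tool", "body": {
  "deltas": [
    {"dx": 0,"dy": 0,"dz": 0,"wx": -0.04,"wy": 0.042,"wz": -0.15,"claw": 1},
    {"dx": 0.1,"dy": 0.2,"dz": 1,"wx": -0.07,"wy": 0.084,"wz": -0.305,"claw": 1},
    {"dx": 0.1,"dy": 0.2,"dz": 2,"wx": -0.07,"wy": 0.084,"wz": -0.305,"claw": 1},
    {"dx": 0.1,"dy": 0.2,"dz": 2,"wx": -0.07,"wy": 0.084,"wz": -0.305,"claw": 1},
    {"dx": 0.1,"dy": 0.2,"dz": 2,"wx": -0.07,"wy": 0.084,"wz": -0.305,"claw": 1}
  ],
  "force": 60
}}

```text
time_s: 4.7
ee_pos: [0.4968, 0.1294, 0.1851]
tcp_rot: [0.186, 0.697, 0.668, 0.181]
contact_force: [-0.1, -0.3, -0.4]
width: 0.0269
gripper_force: 59.4
```

```bash
python3 - <<'E'
from h import *
R=frame(-AX,np.cross(-AX,RY)); print(delta(SEAT+AX*(.042+.060),R),bot.read_state()["joint_positions"])
im=viewer.grab_frame("scene"); t=viewer.grab_frame("top")
c=lambda im,x,y:cv2.resize(im[y:y+75,x:x+50],(400,600),interpolation=cv2.INTER_CUBIC)
cv2.imwrite("pics/m3.png",np.hstack([c(im,300,150),c(t,262,230)])[:,:,::-1])
p,r=pose(); X=p+r.apply(np.array([[60,0,-6],[14,14,42],[14,-14,42],[-14,14,42],[-14,-14,42]])/1000)
print(((proj("scene",X)-[300,150]+.5)*8).round().tolist(),((proj("top",X)-[262,230]+.5)*8).round().tolist())
E
```

```text
(array([ 0.21, -0.29,  0.03]), array([ 0.001,  0.003, -0.011])) [ 0.36886264  0.0132668  -0.79744888  0.2712277  -0.19916455  1.93300464]
[[168.0, 84.0], [193.0, 255.0], [129.0, 276.0], [150.0, 289.0], [86.0, 310.0]] [[10.0, 395.0], [170.0, 301.0], [168.0, 380.0], [256.0, 306.0], [253.0, 384.0]]
```

View pics/m3.png

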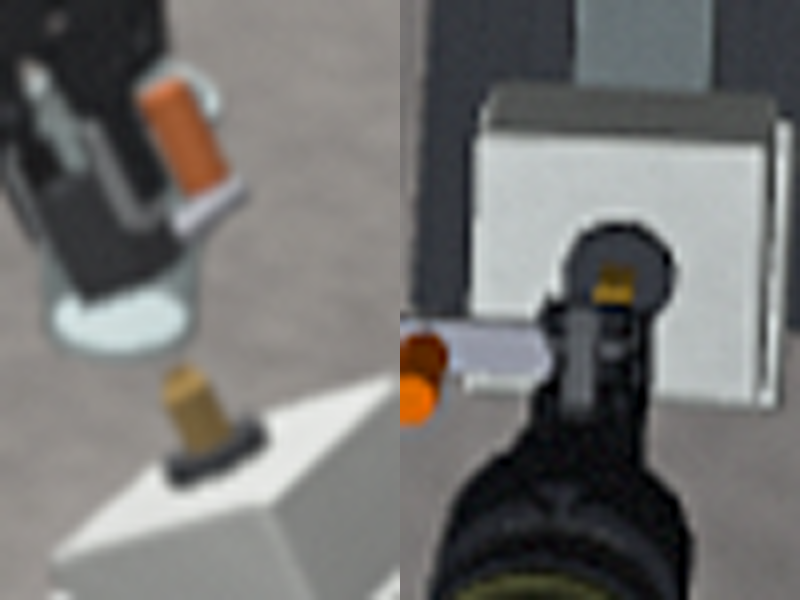

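```bash
python3 - <<'E'
from h import *
X,e=tri((319.5,161.0),(263.75,279.25)); p,r=pose(); print(X,e.round(1),r.inv().apply(X-p)*1000)
T,e=tri((322.4,196.2),(288.1,268.0)); print("tip",T,e.round(1),"expected",SEAT+.028*AX)
L=r.inv().apply(T-p)*1000; print("tip in tool",L)
E
```

```text
[0.4953236  0.18703652 0.18889348] [ 0.2 -0.   0.1  0.1] [57.39641226 -1.93337737 -4.74994599]
tip [0.53307543 0.13091893 0.11837239] [-0.1  0.  -0.1 -0.1] expected [0.5315066  0.13043976 0.11924853]
tip in tool [ 2.67070492 -2.59765768 76.19610651]
```

Emit:
{"method": "drive_tool", "body": {
  "deltas": [
    {"dx": 0.4,"dy": -0.25,"dz": 1,"wx": 0,"wy": 0,"wz": 0,"claw": 1},
    {"dx": 0.4,"dy": -0.25,"dz": 2,"wx": 0,"wy": 0,"wz": 0,"claw": 1},
    {"dx": 0.4,"dy": -0.25,"dz": 2.8,"wx": 0,"wy": 0,"wz": 0,"claw": 1},
    {"dx": 0.4,"dy": -0.25,"dz": 2.8,"wx": 0,"wy": 0,"wz": 0,"claw": 1},
    {"dx": 0.4,"dy": -0.25,"dz": 2.8,"wx": 0,"wy": 0,"wz": 0,"claw": 1}
  ],
  "force": 60
}}

```text
time_s: 5.42
ee_pos: [0.5085, 0.1328, 0.1596]
tcp_rot: [0.186, 0.697, 0.668, 0.181]
contact_force: [-0.7, 0.6, -1.3]
width: 0.0266
gripper_force: 59.4
```

```bash
python3 - <<'E'
from h import *
R=frame(-AX,np.cross(-AX,RY)); print(delta(SEAT+AX*.042,R))
im=viewer.grab_frame("scene"); t=viewer.grab_frame("top")
c=lambda im,x,y:cv2.resize(im[y:y+45,x:x+30],(400,600),interpolation=cv2.INTER_CUBIC)
cv2.imwrite("pics/m4.png",np.hstack([c(im,307,170),c(t,272,245)])[:,:,::-1])
p,r=pose(); X=p+r.apply(np.array([[60,0,-6],[14,14,42],[14,-14,42],[-14,14,42],[-14,-14,42]])/1000)
k=13.33;print(((proj("scene",X)-[307,170]+.5)*k).round().tolist(),((proj("top",X)-[272,245]+.5)*k).round().tolist())
E
```

```text
(array([-0.15, -0.03,  3.25]), array([ 0.002,  0.003, -0.01 ]))
[[244.0, -4.0], [287.0, 280.0], [180.0, 315.0], [217.0, 338.0], [110.0, 372.0]] [[-118.0, 410.0], [144.0, 258.0], [141.0, 386.0], [284.0, 265.0], [281.0, 394.0]]
```

View pics/m4.png

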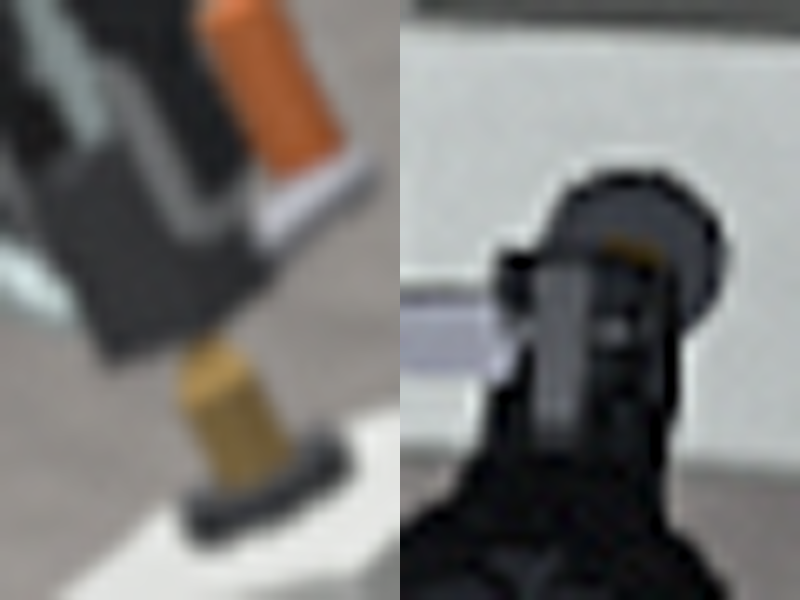

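The hub mouth is about 4 mm above the shaft tip (scene: hub bottom at 199,326 in the crop, tip at 213,345). It needs a shift of about 1.5 mm toward -y. I'll correct that and ease down.

Emit:
{"method": "drive_tool", "body": {
  "deltas": [
    {"dx": -0.15,"dy": 0.1,"dz": 0.2,"wx": 0,"wy": 0,"wz": 0,"claw": 1},
    {"dx": -0.15,"dy": 0.1,"dz": 0.4,"wx": 0,"wy": 0,"wz": 0,"claw": 1},
    {"dx": -0.15,"dy": 0.1,"dz": 0.6,"wx": 0,"wy": 0,"wz": 0,"claw": 1},
    {"dx": -0.15,"dy": 0.1,"dz": 0.8,"wx": 0,"wy": 0,"wz": 0,"claw": 1},
    {"dx": -0.15,"dy": 0.1,"dz": 1,"wx": 0,"wy": 0,"wz": 0,"claw": 1}
  ],
  "force": 60
}}

```text
time_s: 6.15
ee_pos: [0.5144, 0.1311, 0.1514]
tcp_rot: [0.186, 0.697, 0.668, 0.181]
contact_force: [-0.4, -0.4, -2.1]
width: 0.0271
gripper_force: 59.4
```

No contact yet. Continuing slowly.

Emit:
{"method": "drive_tool", "body": {
  "deltas": [
    {"dx": 0,"dy": 0,"dz": 0.2,"wx": 0,"wy": 0,"wz": 0,"claw": 1},
    {"dx": 0,"dy": 0,"dz": 0.4,"wx": 0,"wy": 0,"wz": 0,"claw": 1},
    {"dx": 0,"dy": 0,"dz": 0.6,"wx": 0,"wy": 0,"wz": 0,"claw": 1},
    {"dx": 0,"dy": 0,"dz": 0.8,"wx": 0,"wy": 0,"wz": 0,"claw": 1}
  ],
  "force": 60
}}

```text
time_s: 6.65
ee_pos: [0.5182, 0.1309, 0.1444]
tcp_rot: [0.186, 0.697, 0.668, 0.181]
contact_force: [-1.8, 0.1, -1.5]
width: 0.027
gripper_force: 59.4
```

```bash
python3 - <<'E'
from h import *
s=bot.read_state();p,r=pose();R=frame(-AX,np.cross(-AX,RY)); print(delta(SEAT+AX*.042,R),r.inv().apply(s["contact_force"]),s["moment"])
E
```

```text
(array([-0.  , -0.1 ,  1.44]), array([ 0.001,  0.002, -0.01 ])) [ 0.04881784 -2.32440362  0.40410444] [-1.29618187e-02  7.68003399e-01  9.53287161e-05]
```

Emit:
{"method": "drive_tool", "body": {
  "deltas": [
    {"dx": 0,"dy": -0.1,"dz": 0.2,"wx": 0,"wy": 0,"wz": 0,"claw": 1},
    {"dx": 0,"dy": -0.1,"dz": 0.4,"wx": 0,"wy": 0,"wz": 0,"claw": 1},
    {"dx": 0,"dy": -0.1,"dz": 0.6,"wx": 0,"wy": 0,"wz": 0,"claw": 1},
    {"dx": 0,"dy": -0.1,"dz": 0.8,"wx": 0,"wy": 0,"wz": 0,"claw": 1}
  ],
  "force": 60
}}

```text
time_s: 7.15
ee_pos: [0.5217, 0.1309, 0.1372]
tcp_rot: [0.187, 0.697, 0.668, 0.181]
contact_force: [0.3, -0.5, -1.4]
width: 0.0269
gripper_force: 59.4
```

```bash
python3 - <<'E'
from h import *
s=bot.read_state();p,r=pose();R=frame(-AX,np.cross(-AX,RY)); print(delta(SEAT+AX*.042,R),r.inv().apply(s["contact_force"]),r.inv().apply(s["moment"]))
E
```

```text
(array([-0.02, -0.05,  0.65]), array([ 0.002,  0.002, -0.01 ])) [-0.51902981 -0.442804    1.35926167] [ 0.55760848 -0.02177716 -0.03217484]
```

Emit:
{"method": "drive_tool", "body": {
  "deltas": [
    {"dx": 0,"dy": 0,"dz": 0.15,"wx": 0,"wy": 0,"wz": 0,"claw": 1},
    {"dx": 0,"dy": 0,"dz": 0.3,"wx": 0,"wy": 0,"wz": 0,"claw": 1},
    {"dx": 0,"dy": 0,"dz": 0.45,"wx": 0,"wy": 0,"wz": 0,"claw": 1},
    {"dx": 0,"dy": 0,"dz": 0.55,"wx": 0,"wy": 0,"wz": 0,"claw": 1},
    {"dx": 0,"dy": 0,"dz": 0.55,"wx": 0,"wy": 0,"wz": 0,"claw": 1}
  ],
  "force": 60
}}

```text
time_s: 7.78
ee_pos: [0.5242, 0.1308, 0.1324]
tcp_rot: [0.186, 0.697, 0.668, 0.181]
contact_force: [0.7, -0.6, -1.7]
width: 0.0273
gripper_force: 59.4
```

```bash
cat > st.py <<'E'
from h import *
s=bot.read_state();p,r=pose();R=frame(-AX,np.cross(-AX,RY)); print(delta(SEAT+AX*.042,R),r.inv().apply(s["contact_force"]).round(2),r.inv().apply(s["moment"]).round(3))
E
python3 st.py
```

```text
(array([-0.01, -0.03,  0.1 ]), array([ 0.002,  0.002, -0.01 ])) [-0.58 -0.19  1.8 ] [ 0.606 -0.042 -0.073]
```

Emit:
{"method": "drive_tool", "body": {
  "deltas": [
    {"dx": 0,"dy": 0,"dz": 0.05,"wx": 0,"wy": 0,"wz": 0,"claw": 1},
    {"dx": 0,"dy": 0,"dz": 0.1,"wx": 0,"wy": 0,"wz": 0,"claw": 1},
    {"dx": 0,"dy": 0,"dz": 0.15,"wx": 0,"wy": 0,"wz": 0,"claw": 1},
    {"dx": 0,"dy": 0,"dz": 0.15,"wx": 0,"wy": 0,"wz": 0,"claw": 1}
  ],
  "force": 60
}}

```text
time_s: 8.28
ee_pos: [0.5246, 0.1308, 0.132]
tcp_rot: [0.187, 0.697, 0.668, 0.181]
contact_force: [-8.4, 0.1, 10.3]
width: 0.0268
gripper_force: 61.1
```

```bash
python3 st.py
```

```text
(array([-0.01, -0.04,  0.05]), array([ 0.003,  0.002, -0.01 ])) [ -0.25  -2.1  -13.12] [ 1.09  -0.258  0.023]
```

It's bottomed: 13 N axially at the expected depth. I'll back off the pressure, open, and slide over to straddle the grip at +60 mm along tool x.

Emit:
{"method": "drive_tool", "body": {
  "deltas": [
    {"dx": 0,"dy": 0,"dz": -0.1,"wx": 0,"wy": 0,"wz": 0,"claw": 1},
    {"dx": 0,"dy": 0,"dz": -0.1,"wx": 0,"wy": 0,"wz": 0,"claw": 0},
    {"dx": 0,"dy": 0,"dz": -0.1,"wx": 0,"wy": 0,"wz": 0,"claw": -1},
    {"dx": 0,"dy": 0,"dz": -0.1,"wx": 0,"wy": 0,"wz": 0,"claw": -1},
    {"dx": 0,"dy": 0,"dz": -0.1,"wx": 0,"wy": 0,"wz": 0,"claw": -1},
    {"dx": 0,"dy": 0,"dz": -0.1,"wx": 0,"wy": 0,"wz": 0,"claw": -1}
  ],
  "force": 20
}}

```text
time_s: 9.02
ee_pos: [0.5245, 0.1308, 0.132]
tcp_rot: [0.186, 0.697, 0.668, 0.181]
contact_force: [-0.5, 0.1, -0.6]
width: 0.085
gripper_force: 0.0
```

```bash
python3 st.py; python3 - <<'E'
from h import *
im=viewer.grab_frame("scene"); t=viewer.grab_frame("top")
c=lambda im,x,y:cv2.resize(im[y:y+60,x:x+40],(400,600),interpolation=cv2.INTER_CUBIC)
cv2.imwrite("pics/m5.png",np.hstack([c(im,307,165),c(t,258,240)])[:,:,::-1])
E
```

```text
(array([-0.01, -0.03,  0.06]), array([ 0.002,  0.002, -0.01 ])) [ 0.11 -0.76  0.27] [ 0.412 -0.001  0.007]
```

View pics/m5.png

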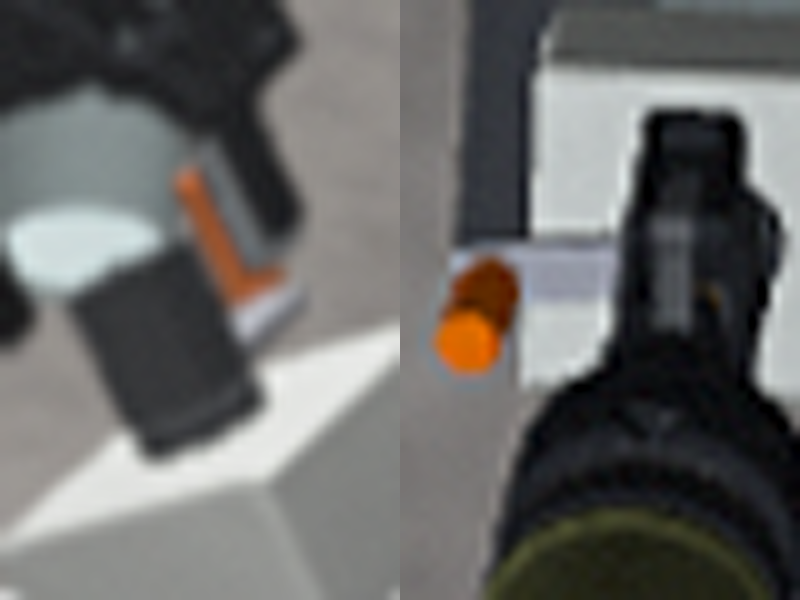

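The hub is down on the shoulder (scene, with no gap at the foot), and the grip top is at top (264.5,273.5), so the crank didn't drop noticeably. Next I'll find its angle.

```bash
python3 - <<'E'
from h import *
p,r=pose(); O=p+r.apply([.0,0,.0425-.048])  # hub axis at grip-top height
for dx in(0,.0004):
  for d in range(-20,21,5):
    a=np.radians(d); X=O+r.apply([dx+.06*np.cos(a),.06*np.sin(a),0]); print(d,proj("top",X)[0].round(1))
E
```

```text
-20 [266.1 277.3]
-15 [265.5 275.6]
-10 [265.1 273.8]
-5 [264.9 272. ]
0 [264.8 270.2]
5 [264.9 268.4]
10 [265.2 266.6]
15 [265.6 264.8]
20 [266.2 263.1]
-20 [265.9 277.3]
-15 [265.4 275.6]
-10 [265.  273.8]
-5 [264.7 272. ]
0 [264.6 270.2]
5 [264.7 268.4]
10 [265.  266.6]
15 [265.4 264.8]
20 [266.1 263.1]
```

Emit:
{"method": "drive_tool", "body": {
  "deltas": [
    {"dx": 2,"dy": -0.3,"dz": -0.1,"wx": 0,"wy": 0,"wz": 0,"claw": -1},
    {"dx": 4,"dy": -0.6,"dz": -0.1,"wx": 0,"wy": 0,"wz": 0,"claw": -1},
    {"dx": 5.95,"dy": -0.7,"dz": -0.1,"wx": 0,"wy": 0,"wz": 0,"claw": -1},
    {"dx": 5.95,"dy": -0.7,"dz": -0.1,"wx": 0,"wy": 0,"wz": 0,"claw": -1},
    {"dx": 5.95,"dy": -0.7,"dz": -0.1,"wx": 0,"wy": 0,"wz": 0,"claw": 0},
    {"dx": 5.95,"dy": -0.7,"dz": -0.1,"wx": 0,"wy": 0,"wz": 0,"claw": 0.5},
    {"dx": 5.95,"dy": -0.7,"dz": -0.1,"wx": 0,"wy": 0,"wz": 0,"claw": 1},
    {"dx": 5.95,"dy": -0.7,"dz": -0.1,"wx": 0,"wy": 0,"wz": 0,"claw": 1}
  ],
  "force": 25
}}

```text
time_s: 10.12
ee_pos: [0.5203, 0.1901, 0.1296]
tcp_rot: [0.186, 0.697, 0.668, 0.181]
contact_force: [-0.1, -0.2, -0.4]
width: 0.0169
gripper_force: 26.6
```

```bash
cat > arc.py <<'E'
# usage: arc.py step_deg nrows [ox oy oz mm shift of centre]: rows along the circle, tool axes, from measured pose
from h import *; import sys
st=float(sys.argv[1]); n=int(sys.argv[2]); O=np.load("O.npy")+np.array([float(v) for v in sys.argv[3:6]] or [0,0,0])/1000
s=bot.read_state(); p,r=pose(); w=r.inv().apply(p-O); a0=np.arctan2(w[1],w[0])
print("angle",np.degrees(a0).round(1),"rad",(np.hypot(*w[:2])*1000).round(2),"z",(w[2]*1000).round(2),"F",r.inv().apply(s["contact_force"]).round(1),"t",s["time_s"])
for i in range(1,n+1):
    a=a0+np.radians(st*i); d=[.0602*np.cos(a)-w[0],.0602*np.sin(a)-w[1],-w[2]]
    print(np.round(np.array(d)*100,2))
E
python3 - <<'E'
from h import *
np.save("O.npy",[.5245,.1308,.132])
E
python3 arc.py 5 8
```

```text
angle -6.8 rad 59.51 z -1.11 F [-0.2 -0.2  0.3] t 10.125
[0.11 0.52 0.11]
[0.1  1.04 0.11]
[0.05 1.56 0.11]
[-0.05  2.08  0.11]
[-0.19  2.58  0.11]
[-0.38  3.08  0.11]
[-0.61  3.55  0.11]
[-0.87  4.    0.11]
```

Emit:
{"method": "drive_tool", "body": {
  "deltas": [
    {"dx": 0.1,"dy": 0.5,"dz": 0,"wx": 0,"wy": 0,"wz": 0,"claw": 1},
    {"dx": 0.1,"dy": 1.0,"dz": 0,"wx": 0,"wy": 0,"wz": 0,"claw": 1},
    {"dx": 0.05,"dy": 1.55,"dz": 0,"wx": 0,"wy": 0,"wz": 0,"claw": 1},
    {"dx": -0.05,"dy": 2.1,"dz": 0,"wx": 0,"wy": 0,"wz": 0,"claw": 1}
  ],
  "force": 25
}}

```text
time_s: 10.62
ee_pos: [0.5382, 0.1885, 0.1398]
tcp_rot: [0.187, 0.697, 0.668, 0.18]
contact_force: [-1.7, -2.8, -0.5]
width: 0.017
gripper_force: 26.8
```

```bash
python3 arc.py 8 8
```

```text
angle 13.2 rad 59.78 z -0.99 F [-2.8 -1.6 -0.3] t 10.625
[-0.21  0.81  0.1 ]
[-0.57  1.57  0.1 ]
[-1.02  2.27  0.1 ]
[-1.58  2.91  0.1 ]
[-2.21  3.46  0.1 ]
[-2.92  3.91  0.1 ]
[-3.68  4.26  0.1 ]
[-4.49  4.51  0.1 ]
```

Driving gently at about 2 N. Continuing at 10–12° per row.

```bash
python3 arc.py 11 8
```

```text
angle 13.2 rad 59.78 z -0.99 F [-2.8 -1.6 -0.3] t 10.625
[-0.33  1.1   0.1 ]
[-0.9   2.11  0.1 ]
[-1.65  2.98  0.1 ]
[-2.56  3.7   0.1 ]
[-3.58  4.22  0.1 ]
[-4.69  4.55  0.1 ]
[-5.84  4.66  0.1 ]
[-6.99  4.54  0.1 ]
```

Emit:
{"method": "drive_tool", "body": {
  "deltas": [
    {"dx": -0.35,"dy": 1.1,"dz": 0,"wx": 0,"wy": 0,"wz": 0,"claw": 1},
    {"dx": -0.9,"dy": 2.1,"dz": 0,"wx": 0,"wy": 0,"wz": 0,"claw": 1},
    {"dx": -1.65,"dy": 3.0,"dz": 0,"wx": 0,"wy": 0,"wz": 0,"claw": 1},
    {"dx": -2.55,"dy": 3.7,"dz": 0,"wx": 0,"wy": 0,"wz": 0,"claw": 1},
    {"dx": -3.6,"dy": 4.2,"dz": 0,"wx": 0,"wy": 0,"wz": 0,"claw": 1},
    {"dx": -4.7,"dy": 4.55,"dz": 0,"wx": 0,"wy": 0,"wz": 0,"claw": 1},
    {"dx": -5.85,"dy": 4.65,"dz": 0,"wx": 0,"wy": 0,"wz": 0,"claw": 1},
    {"dx": -7.0,"dy": 4.55,"dz": 0,"wx": 0,"wy": 0,"wz": 0,"claw": 1}
  ],
  "force": 25
}}

```text
time_s: 11.62
ee_pos: [0.575, 0.119, 0.1636]
tcp_rot: [0.185, 0.696, 0.669, 0.182]
contact_force: [-6.1, 3.3, 5.8]
width: 0.0175
gripper_force: 31.3
```

```bash
python3 arc.py 12 8
```

```text
angle 99.2 rad 60.73 z -1.82 F [ 3.1 -2.5 -8.1] t 11.625
[-1.21 -0.38  0.18]
[-2.33 -0.96  0.18]
[-3.3  -1.75  0.18]
[-4.09 -2.73  0.18]
[-4.66 -3.86  0.18]
[-4.98 -5.07  0.18]
[-5.04 -6.33  0.18]
[-4.84 -7.57  0.18]
```

Emit:
{"method": "drive_tool", "body": {
  "deltas": [
    {"dx": -1.2,"dy": -0.4,"dz": -0.08,"wx": 0,"wy": 0,"wz": 0,"claw": 1},
    {"dx": -2.3,"dy": -0.95,"dz": -0.08,"wx": 0,"wy": 0,"wz": 0,"claw": 1},
    {"dx": -3.3,"dy": -1.75,"dz": -0.07,"wx": 0,"wy": 0,"wz": 0,"claw": 1},
    {"dx": -4.1,"dy": -2.75,"dz": -0.05,"wx": 0,"wy": 0,"wz": 0,"claw": 1},
    {"dx": -4.65,"dy": -3.85,"dz": -0.03,"wx": 0,"wy": 0,"wz": 0,"claw": 1},
    {"dx": -5.0,"dy": -5.1,"dz": -0.02,"wx": 0,"wy": 0,"wz": 0,"claw": 1},
    {"dx": -5.05,"dy": -6.35,"dz": 0,"wx": 0,"wy": 0,"wz": 0,"claw": 1},
    {"dx": -4.85,"dy": -7.55,"dz": 0.02,"wx": 0,"wy": 0,"wz": 0,"claw": 1}
  ],
  "force": 25
}}

```text
time_s: 12.62
ee_pos: [0.5089, 0.0697, 0.1258]
tcp_rot: [0.19, 0.698, 0.667, 0.181]
contact_force: [-2.2, -3.4, 8.2]
width: 0.0173
gripper_force: 28.0
```

```bash
python3 arc.py 12 8
```

```text
angle -167.0 rad 63.3 z -1.05 F [-3.5  2.4 -8.1] t 12.625
[ 0.71 -1.12  0.1 ]
[ 1.36 -2.2   0.1 ]
[ 2.22 -3.12  0.1 ]
[ 3.25 -3.84  0.1 ]
[ 4.4  -4.34  0.1 ]
[ 5.64 -4.58  0.1 ]
[ 6.9  -4.56  0.1 ]
[ 8.12 -4.27  0.1 ]
```

Emit:
{"method": "drive_tool", "body": {
  "deltas": [
    {"dx": 0,"dy": 0,"dz": 0,"wx": 0,"wy": 0,"wz": 0,"claw": 1},
    {"dx": 0,"dy": 0,"dz": 0,"wx": 0,"wy": 0,"wz": 0,"claw": 1}
  ],
  "force": 25
}}

```text
time_s: 12.88
ee_pos: [0.5072, 0.0703, 0.1246]
tcp_rot: [0.188, 0.697, 0.668, 0.18]
contact_force: [-5.4, -1.8, 7.0]
width: 0.017
gripper_force: 28.1
```

```bash
python3 st.py; python3 arc.py 10 8
```

```text
(array([6.11, 1.61, 0.15]), array([ 0.003,  0.006, -0.01 ])) [-2.02 -1.11 -8.69] [ 0.523 -0.259  0.011]
angle -165.0 rad 63.39 z -0.92 F [-2.  -1.1 -8.7] t 12.875
[ 0.67 -0.9   0.09]
[ 1.19 -1.81  0.09]
[ 1.86 -2.62  0.09]
[ 2.67 -3.29  0.09]
[ 3.58 -3.82  0.09]
[ 4.56 -4.18  0.09]
[ 5.6  -4.36  0.09]
[ 6.64 -4.36  0.09]
```

```bash
cat > arc.py <<'E'
# usage: arc.py a1 step n cx cy  -- rows for absolute circle angles, relative to tracked command in cmd.npy (mm, tool axes about O)
from h import *; import sys
a1,st,n,cx,cy,zo=[float(v) for v in sys.argv[1:7]]; c=np.load("cmd.npy"); O=np.load("O.npy")
s=bot.read_state(); p,r=pose(); w=r.inv().apply(p-O)*1000
print("meas",w.round(1),"cmd",c.round(1),"ang",np.degrees(np.arctan2(w[1]-cy,w[0]-cx)).round(1),"F",r.inv().apply(s["contact_force"]).round(1))
for i in range(int(n)):
    a=np.radians(a1+st*i); t=np.array([cx+60.2*np.cos(a),cy+60.2*np.sin(a),zo-1.5-.9*np.cos(a-np.radians(150))])
    d=np.round((t-c)/10,2); print(d)
np.save("cmd_next.npy",c+d*10)
E
python3 -c "import numpy as np;np.save('cmd.npy',[-59.9,-16.05,-.9])"
python3 arc.py 206 11 8 -.7 0 0
```

```text
meas [-61.2 -16.4  -0.9] cmd [-59.9 -16.   -0.9] ang -164.9 F [-2.  -1.1 -8.7]
[ 0.51 -1.03 -0.11]
[ 1.11 -2.02 -0.1 ]
[ 1.89 -2.87 -0.08]
[ 2.82 -3.56 -0.06]
[ 3.86 -4.05 -0.04]
[ 4.98 -4.34 -0.03]
[ 6.13 -4.41 -0.01]
[ 7.27 -4.26  0.  ]
```

Emit:
{"method": "drive_tool", "body": {
  "deltas": [
    {"dx": 0.51,"dy": -1.03,"dz": -0.11,"wx": 0,"wy": 0,"wz": 0,"claw": 1},
    {"dx": 1.11,"dy": -2.02,"dz": -0.1,"wx": 0,"wy": 0,"wz": 0,"claw": 1},
    {"dx": 1.89,"dy": -2.87,"dz": -0.08,"wx": 0,"wy": 0,"wz": 0,"claw": 1},
    {"dx": 2.82,"dy": -3.56,"dz": -0.06,"wx": 0,"wy": 0,"wz": 0,"claw": 1},
    {"dx": 3.86,"dy": -4.05,"dz": -0.04,"wx": 0,"wy": 0,"wz": 0,"claw": 1},
    {"dx": 4.98,"dy": -4.34,"dz": -0.03,"wx": 0,"wy": 0,"wz": 0,"claw": 1},
    {"dx": 6.13,"dy": -4.41,"dz": -0.01,"wx": 0,"wy": 0,"wz": 0,"claw": 1},
    {"dx": 7.27,"dy": -4.26,"dz": 0,"wx": 0,"wy": 0,"wz": 0,"claw": 1}
  ],
  "force": 25
}}

```text
time_s: 13.88
ee_pos: [0.473, 0.1448, 0.1031]
tcp_rot: [0.188, 0.697, 0.668, 0.18]
contact_force: [-5.6, -3.3, 7.5]
width: 0.0174
gripper_force: 30.8
```

```bash
cp cmd_next.npy cmd.npy; python3 arc.py 294 11 8 -.7 0 0
```

```text
meas [ 11.8 -59.5  -1.1] cmd [ 12.8 -58.6  -0.9] ang -78.2 F [-3.5 -1.  -9.3]
[1.1  0.37 0.01]
[2.1  0.93 0.02]
[2.98 1.68 0.03]
[3.7  2.59 0.03]
[4.23 3.61 0.03]
[4.56 4.72 0.03]
[4.67 5.86 0.02]
[4.56 7.01 0.01]
```

Emit:
{"method": "drive_tool", "body": {
  "deltas": [
    {"dx": 1.1,"dy": 0.37,"dz": -0.03,"wx": 0,"wy": 0,"wz": 0,"claw": 1},
    {"dx": 2.1,"dy": 0.93,"dz": -0.02,"wx": 0,"wy": 0,"wz": 0,"claw": 1},
    {"dx": 2.98,"dy": 1.68,"dz": -0.01,"wx": 0,"wy": 0,"wz": 0,"claw": 1},
    {"dx": 3.7,"dy": 2.59,"dz": -0.01,"wx": 0,"wy": 0,"wz": 0,"claw": 1},
    {"dx": 4.23,"dy": 3.61,"dz": -0.01,"wx": 0,"wy": 0,"wz": 0,"claw": 1},
    {"dx": 4.56,"dy": 4.72,"dz": -0.01,"wx": 0,"wy": 0,"wz": 0,"claw": 1},
    {"dx": 4.67,"dy": 5.86,"dz": -0.02,"wx": 0,"wy": 0,"wz": 0,"claw": 1},
    {"dx": 4.56,"dy": 7.01,"dz": -0.03,"wx": 0,"wy": 0,"wz": 0,"claw": 1}
  ],
  "force": 25
}}

```text
time_s: 14.88
ee_pos: [0.5346, 0.1882, 0.1375]
tcp_rot: [0.186, 0.697, 0.669, 0.179]
contact_force: [-5.3, -0.5, 2.5]
width: 0.017
gripper_force: 28.1
```

```bash
python3 -c "
import numpy as np;c=np.load('cmd.npy')+[45.6,70.1,-.3];np.save('cmd.npy',c)"; python3 arc.py 382 11 8 -.7 0 -.3
```

```text
meas [57.8  9.4 -0.9] cmd [58.4 11.5 -1.2] ang 9.1 F [-0.7 -3.4 -4.8]
[-0.33  1.11 -0.  ]
[-0.86  2.13 -0.02]
[-1.58  3.04 -0.04]
[-2.46  3.79 -0.05]
[-3.46  4.35 -0.07]
[-4.56  4.72 -0.09]
[-5.7   4.87 -0.1 ]
[-6.85  4.8  -0.12]
```

Emit:
{"method": "drive_tool", "body": {
  "deltas": [
    {"dx": -0.33,"dy": 1.11,"dz": 0,"wx": 0,"wy": 0,"wz": 0,"claw": 1},
    {"dx": -0.86,"dy": 2.13,"dz": -0.02,"wx": 0,"wy": 0,"wz": 0,"claw": 1},
    {"dx": -1.58,"dy": 3.04,"dz": -0.04,"wx": 0,"wy": 0,"wz": 0,"claw": 1},
    {"dx": -2.46,"dy": 3.79,"dz": -0.05,"wx": 0,"wy": 0,"wz": 0,"claw": 1},
    {"dx": -3.46,"dy": 4.35,"dz": -0.07,"wx": 0,"wy": 0,"wz": 0,"claw": 1},
    {"dx": -4.56,"dy": 4.72,"dz": -0.09,"wx": 0,"wy": 0,"wz": 0,"claw": 1},
    {"dx": -5.7,"dy": 4.87,"dz": -0.1,"wx": 0,"wy": 0,"wz": 0,"claw": 1},
    {"dx": -6.85,"dy": 4.8,"dz": -0.12,"wx": 0,"wy": 0,"wz": 0,"claw": 1}
  ],
  "force": 25
}}

```text
time_s: 15.88
ee_pos: [0.5741, 0.1185, 0.1637]
tcp_rot: [0.186, 0.697, 0.669, 0.181]
contact_force: [-4.5, 3.7, 0.8]
width: 0.0173
gripper_force: 28.1
```

```bash
cp cmd_next.npy cmd.npy; python3 arc.py 470 11 8 -.7 0 -.3
```

```text
meas [-10.1  59.3  -2.4] cmd [-10.1  59.4  -2.4] ang 99.1 F [ 3.6 -3.6 -3. ]
[-1.12 -0.29 -0.01]
[-2.16 -0.78 -0.02]
[-3.09 -1.47 -0.03]
[-3.87 -2.32 -0.03]
[-4.47 -3.31 -0.03]
[-4.87 -4.39 -0.03]
[-5.07 -5.53 -0.02]
[-5.04 -6.68 -0.01]
```

Emit:
{"method": "drive_tool", "body": {
  "deltas": [
    {"dx": -1.12,"dy": -0.29,"dz": -0.01,"wx": 0,"wy": 0,"wz": 0,"claw": 1},
    {"dx": -2.16,"dy": -0.78,"dz": -0.02,"wx": 0,"wy": 0,"wz": 0,"claw": 1},
    {"dx": -3.09,"dy": -1.47,"dz": -0.03,"wx": 0,"wy": 0,"wz": 0,"claw": 1},
    {"dx": -3.87,"dy": -2.32,"dz": -0.03,"wx": 0,"wy": 0,"wz": 0,"claw": 1},
    {"dx": -4.47,"dy": -3.31,"dz": -0.03,"wx": 0,"wy": 0,"wz": 0,"claw": 1},
    {"dx": -4.87,"dy": -4.39,"dz": -0.03,"wx": 0,"wy": 0,"wz": 0,"claw": 1},
    {"dx": -5.07,"dy": -5.53,"dz": -0.02,"wx": 0,"wy": 0,"wz": 0,"claw": 1},
    {"dx": -5.04,"dy": -6.68,"dz": -0.01,"wx": 0,"wy": 0,"wz": 0,"claw": 1}
  ],
  "force": 25
}}

```text
time_s: 16.88
ee_pos: [0.514, 0.0695, 0.1302]
tcp_rot: [0.188, 0.698, 0.668, 0.18]
contact_force: [-1.1, -3.6, 3.8]
width: 0.017
gripper_force: 28.0
```

```bash
cp cmd_next.npy cmd.npy; python3 arc.py 558 11 8 -.7 0 -.3
```

```text
meas [-61.7  -7.6  -2.4] cmd [-60.5  -7.3  -2.5] ang -172.9 F [-3.6  1.1 -3.8]
[ 0.25 -1.13  0.01]
[ 0.71 -2.18  0.02]
[ 1.37 -3.13  0.04]
[ 2.19 -3.94  0.06]
[ 3.15 -4.58  0.07]
[ 4.22 -5.02  0.09]
[ 5.35 -5.25  0.11]
[ 6.5  -5.26  0.12]
```

Emit:
{"method": "drive_tool", "body": {
  "deltas": [
    {"dx": 0.25,"dy": -1.13,"dz": 0.01,"wx": 0,"wy": 0,"wz": 0,"claw": 1},
    {"dx": 0.71,"dy": -2.18,"dz": 0.02,"wx": 0,"wy": 0,"wz": 0,"claw": 1},
    {"dx": 1.37,"dy": -3.13,"dz": 0.04,"wx": 0,"wy": 0,"wz": 0,"claw": 1},
    {"dx": 2.19,"dy": -3.94,"dz": 0.06,"wx": 0,"wy": 0,"wz": 0,"claw": 1},
    {"dx": 3.15,"dy": -4.58,"dz": 0.07,"wx": 0,"wy": 0,"wz": 0,"claw": 1},
    {"dx": 4.22,"dy": -5.02,"dz": 0.09,"wx": 0,"wy": 0,"wz": 0,"claw": 1},
    {"dx": 5.35,"dy": -5.25,"dz": 0.11,"wx": 0,"wy": 0,"wz": 0,"claw": 1},
    {"dx": 6.5,"dy": -5.26,"dz": 0.12,"wx": 0,"wy": 0,"wz": 0,"claw": 1}
  ],
  "force": 25
}}

```text
time_s: 17.88
ee_pos: [0.4717, 0.1383, 0.103]
tcp_rot: [0.187, 0.697, 0.668, 0.181]
contact_force: [-2.5, -2.7, 8.0]
width: 0.0172
gripper_force: 29.1
```

```bash
cp cmd_next.npy cmd.npy; python3 arc.py 646 11 8 -.7 0 -.3
```

```text
meas [  5.2 -60.4  -1.6] cmd [  4.5 -59.9  -1.3] ang -84.4 F [-2.8  1.9 -8.2]
[1.14 0.21 0.01]
[2.21 0.63 0.03]
[3.19 1.25 0.03]
[4.02 2.05 0.04]
[4.69 2.98 0.04]
[5.17 4.04 0.04]
[5.44 5.16 0.03]
[5.49 6.31 0.03]
```

Emit:
{"method": "drive_tool", "body": {
  "deltas": [
    {"dx": 1.14,"dy": 0.21,"dz": 0,"wx": 0,"wy": 0,"wz": 0,"claw": 1},
    {"dx": 2.21,"dy": 0.63,"dz": 0,"wx": 0,"wy": 0,"wz": 0,"claw": 1},
    {"dx": 3.19,"dy": 1.25,"dz": 0,"wx": 0,"wy": 0,"wz": 0,"claw": 1},
    {"dx": 4.02,"dy": 2.05,"dz": 0,"wx": 0,"wy": 0,"wz": 0,"claw": 1},
    {"dx": 4.69,"dy": 2.98,"dz": 0,"wx": 0,"wy": 0,"wz": 0,"claw": 1},
    {"dx": 5.17,"dy": 4.04,"dz": 0,"wx": 0,"wy": 0,"wz": 0,"claw": 1},
    {"dx": 5.44,"dy": 5.16,"dz": 0,"wx": 0,"wy": 0,"wz": 0,"claw": 1},
    {"dx": 5.49,"dy": 6.31,"dz": 0,"wx": 0,"wy": 0,"wz": 0,"claw": 1}
  ],
  "force": 25
}}

```text
time_s: 18.88
ee_pos: [0.5257, 0.1894, 0.1324]
tcp_rot: [0.185, 0.697, 0.67, 0.178]
contact_force: [-6.7, -2.3, 4.4]
width: 0.0168
gripper_force: 28.4
```

```bash
python3 -c "
import numpy as np;c=np.load('cmd.npy')+[54.9,63.1,0];np.save('cmd.npy',c)"; python3 arc.py 730 8 2 -.7 0 -.3; python3 - <<'E'
from h import *
im=viewer.grab_frame("scene");t=viewer.grab_frame("top")
cv2.imwrite("pics/top1.png",t[:,:,::-1]);cv2.imwrite("pics/scene1.png",im[:,:,::-1])
# platform height: shift of laptop front edge / corners between frames via patch matching
for n,b in(("top",(285,175,20,22)),("scene",(390,225,30,24))):
    a=cv2.cvtColor(cv2.imread(f"pics/{n}0.png"),6);c=cv2.cvtColor(cv2.imread(f"pics/{n}1.png"),6)
    x,y,w,h=b; T=a[y:y+h,x:x+w]; S=c[y-25:y+h+25,x-25:x+w+25]
    m=cv2.matchTemplate(S,T,cv2.TM_CCOEFF_NORMED); _,v,_,l=cv2.minMaxLoc(m); j,i=l[1],l[0]
    q=lambda a,b,c:(a-c)/(2*(a-2*b+c))
    sx=i+q(m[j,i-1],m[j,i],m[j,i+1])-25; sy=j+q(m[j-1,i],m[j,i],m[j+1,i])-25
    P0=plane(n,(x+w/2,y+h/2),.085); f=[(dz,(proj(n,P0+[0,0,dz])-proj(n,P0))[0].round(2).tolist()) for dz in(.025,.03,.035)]
    print(n,round(v,2),sx,sy,f)
E
```

```text
meas [58.6 -0.7 -0.9] cmd [59.4  3.2 -1.3] ang -0.7 F [-2.5 -3.6 -7.1]
[-0.08  0.73  0.02]
[-0.28  1.55  0.01]
top 0.94 -0.56347084 -2.5721226 [(0.025, [-0.51, -2.21]), (0.03, [-0.61, -2.67]), (0.035, [-0.72, -3.12])]
scene 1.0 1.1632137 -9.897529 [(0.025, [1.0, -8.8]), (0.03, [1.2, -10.58]), (0.035, [1.41, -12.37])]
```

The platform has risen about 28–29 mm so far. I'll turn a little further to make up the play.

Emit:
{"method": "drive_tool", "body": {
  "deltas": [
    {"dx": -0.08,"dy": 0.73,"dz": 0,"wx": 0,"wy": 0,"wz": 0,"claw": 1},
    {"dx": -0.28,"dy": 1.55,"dz": 0,"wx": 0,"wy": 0,"wz": 0,"claw": 1},
    {"dx": -0.28,"dy": 1.55,"dz": 0,"wx": 0,"wy": 0,"wz": 0,"claw": 1},
    {"dx": -0.28,"dy": 1.55,"dz": 0,"wx": 0,"wy": 0,"wz": 0,"claw": 1}
  ],
  "force": 25
}}

```text
time_s: 19.48
ee_pos: [0.5401, 0.1866, 0.1409]
tcp_rot: [0.186, 0.697, 0.669, 0.179]
contact_force: [-5.4, -2.3, 5.2]
width: 0.0171
gripper_force: 28.3
```

```bash
cp cmd_next.npy cmd.npy; python3 arc.py 746 8 2 -.7 0 -.3; cat > plat.py <<'E'
from h import *
from scipy.ndimage import map_coordinates
im=viewer.grab_frame("scene");t=viewer.grab_frame("top")
new={"scene":cv2.cvtColor(im,cv2.COLOR_RGB2GRAY),"top":cv2.cvtColor(t,cv2.COLOR_RGB2GRAY)}
# warp model: laptop plane at height h0; predict new image = old image shifted per-pixel by lift dz; fit dz + small lighting gain
for h0 in(.075,.085,.095):
  for n,poly in(("scene",[(356,241),(393,211),(450,228),(415,268)]),("top",[(256,158),(337,159),(335,217),(252,216)])):
    old=cv2.cvtColor(cv2.imread(f"pics/{n}0.png"),cv2.COLOR_BGR2GRAY).astype(float)
    c=np.mean(poly,0); q=c+(np.array(poly)-c)*1.12 
    m=np.zeros((480,640),np.uint8); cv2.fillConvexPoly(m,np.int32(q),1); m2=np.zeros_like(m); cv2.fillConvexPoly(m2,np.int32(c+(np.array(poly)-c)*.9),1)
    ys,xs=np.nonzero(m if n=="scene" else m); W=np.array([plane(n,(x,y),h0) for x,y in zip(xs,ys)])
    W0=old[ys,xs]
    g=np.hypot(cv2.Sobel(old,6,1,0),cv2.Sobel(old,6,0,1))[ys,xs]
    best=[]
    for dz in np.arange(.024,.036,.0005):
        p=proj(n,W+[0,0,dz]); v=map_coordinates(new[n].astype(float),[p[:,1],p[:,0]],order=1)
        best.append((1-np.corrcoef(v,W0)[0,1],dz))
    b=sorted(best)[0]; i=[x[1] for x in best].index(b[1]); 
    print(h0,n,np.round(b,4), [round(x[0],4) for x in best[max(i-1,0):i+2]])
E
python3 plat.py
```

```text
meas [56.4 15.9 -1. ] cmd [56.6 18.7 -1.2] ang 15.6 F [-2.5 -2.  -7.2]
[-0.32  0.77 -0.01]
[-0.74  1.5  -0.02]
0.075 scene [0.0712 0.0295] [np.float64(0.0719), np.float64(0.0712), np.float64(0.0746)]
0.075 top [0.0312 0.0295] [np.float64(0.0318), np.float64(0.0312), np.float64(0.0325)]
0.085 scene [0.0711 0.029 ] [np.float64(0.0724), np.float64(0.0711), np.float64(0.074)]
0.085 top [0.0314 0.029 ] [np.float64(0.0328), np.float64(0.0314), np.float64(0.0315)]
0.095 scene [0.071  0.0285] [np.float64(0.0729), np.float64(0.071), np.float64(0.0735)]
0.095 top [0.0312 0.029 ] [np.float64(0.0323), np.float64(0.0312), np.float64(0.0319)]
```

Emit:
{"method": "drive_tool", "body": {
  "deltas": [
    {"dx": -0.32,"dy": 0.77,"dz": -0.01,"wx": 0,"wy": 0,"wz": 0,"claw": 1},
    {"dx": -0.74,"dy": 1.5,"dz": -0.02,"wx": 0,"wy": 0,"wz": 0,"claw": 1},
    {"dx": -0.9,"dy": 1.7,"dz": -0.02,"wx": 0,"wy": 0,"wz": 0,"claw": 1},
    {"dx": -0.9,"dy": 1.7,"dz": -0.02,"wx": 0,"wy": 0,"wz": 0,"claw": 1}
  ],
  "force": 25
}}

```text
time_s: 20.08
ee_pos: [0.5551, 0.1774, 0.1501]
tcp_rot: [0.186, 0.697, 0.669, 0.18]
contact_force: [-5.8, 0.3, 2.9]
width: 0.017
gripper_force: 28.2
```

```bash
python3 -c "
import numpy as np;c=np.load('cmd.npy')+[-9,17,-.2];np.save('cmd.npy',c)"; python3 arc.py 746 8 1 -.7 0 -.3; python3 plat.py
```

```text
meas [47.8 33.8 -1.2] cmd [47.6 35.7 -1.4] ang 34.9 F [ 0.1 -3.6 -5.4]
[ 0.58 -0.93  0.01]
0.075 scene [0.0702 0.03  ] [np.float64(0.0723), np.float64(0.0702), np.float64(0.0721)]
0.075 top [0.0377 0.03  ] [np.float64(0.0389), np.float64(0.0377), np.float64(0.0383)]
0.085 scene [0.0702 0.0295] [np.float64(0.0729), np.float64(0.0702), np.float64(0.0718)]
0.085 top [0.0377 0.03  ] [np.float64(0.0383), np.float64(0.0377), np.float64(0.0391)]
0.095 scene [0.0703 0.029 ] [np.float64(0.0735), np.float64(0.0703), np.float64(0.0714)]
0.095 top [0.0378 0.0295] [np.float64(0.0396), np.float64(0.0378), np.float64(0.038)]
```

Emit:
{"method": "drive_tool", "body": {
  "deltas": [
    {"dx": -0.37,"dy": 0.5,"dz": 0,"wx": 0,"wy": 0,"wz": 0,"claw": 1},
    {"dx": -0.37,"dy": 0.5,"dz": 0,"wx": 0,"wy": 0,"wz": 0,"claw": 1},
    {"dx": -0.37,"dy": 0.5,"dz": 0,"wx": 0,"wy": 0,"wz": 0,"claw": 0.2},
    {"dx": -0.37,"dy": 0.5,"dz": 0,"wx": 0,"wy": 0,"wz": 0,"claw": -0.1},
    {"dx": -0.37,"dy": 0.5,"dz": 0,"wx": 0,"wy": 0,"wz": 0,"claw": -0.1},
    {"dx": -0.37,"dy": 0.5,"dz": -2,"wx": 0,"wy": 0,"wz": 0,"claw": -0.1},
    {"dx": -0.37,"dy": 0.5,"dz": -5,"wx": 0,"wy": 0,"wz": 0,"claw": -0.1},
    {"dx": -0.37,"dy": 0.5,"dz": -10,"wx": 0,"wy": 0,"wz": 0,"claw": -0.1}
  ],
  "force": 25
}}

```text
time_s: 21.18
ee_pos: [0.5098, 0.175, 0.2398]
tcp_rot: [0.186, 0.697, 0.669, 0.18]
contact_force: [0.5, -0.2, 1.2]
width: 0.0468
gripper_force: 0.0
```

Emit:
{"method": "drive_tool", "body": {
  "deltas": [
    {"dx": 0,"dy": -4,"dz": -4,"wx": 0,"wy": 0,"wz": 0,"claw": -0.1},
    {"dx": 0,"dy": -9,"dz": -6,"wx": 0,"wy": 0,"wz": 0,"claw": -0.1},
    {"dx": 0,"dy": -14,"dz": -6,"wx": 0,"wy": 0,"wz": 0,"claw": -0.1},
    {"dx": 0,"dy": -14,"dz": -6,"wx": 0,"wy": 0,"wz": 0,"claw": -0.1},
    {"dx": 0,"dy": -14,"dz": -6,"wx": 0,"wy": 0,"wz": 0,"claw": -0.1}
  ]
}}

```text
time_s: 21.8
ee_pos: [0.3604, 0.1825, 0.2229]
tcp_rot: [0.187, 0.697, 0.668, 0.182]
contact_force: [1.2, -0.2, 0.2]
width: 0.0472
gripper_force: 0.0
```

```bash
python3 plat.py; python3 - <<'E'
from h import *
s=bot.read_state();print(s["joint_vel"].round(3),s["contact_force"])
im=viewer.grab_frame("scene")[:,:,::-1];t=viewer.grab_frame("top")[:,:,::-1]
a=np.hstack([cv2.resize(t,(400,300)),cv2.resize(im,(400,300))])
c=lambda im,x,y:cv2.resize(im[y:y+45,x:x+60],(400,300),interpolation=cv2.INTER_CUBIC)
cv2.imwrite("pics/m6.png",np.vstack([a,np.hstack([c(t,260,240),c(im,295,170)])]))
E
```

```text
0.075 scene [0.0704 0.0305] [np.float64(0.0704), np.float64(0.0704), np.float64(0.0744)]
0.075 top [0.0396 0.0305] [np.float64(0.0399), np.float64(0.0396), np.float64(0.0414)]
0.085 scene [0.0702 0.03  ] [np.float64(0.0707), np.float64(0.0702), np.float64(0.0739)]
0.085 top [0.0396 0.03  ] [np.float64(0.0411), np.float64(0.0396), np.float64(0.0401)]
0.095 scene [0.0701 0.0295] [np.float64(0.071), np.float64(0.0701), np.float64(0.0734)]
0.095 top [0.0395 0.03  ] [np.float64(0.0403), np.float64(0.0395), np.float64(0.0408)]
[-0.009  0.004  0.001  0.003  0.     0.002] [ 0.3721185  -0.37309571 -0.29071767]
```

View pics/m6.png

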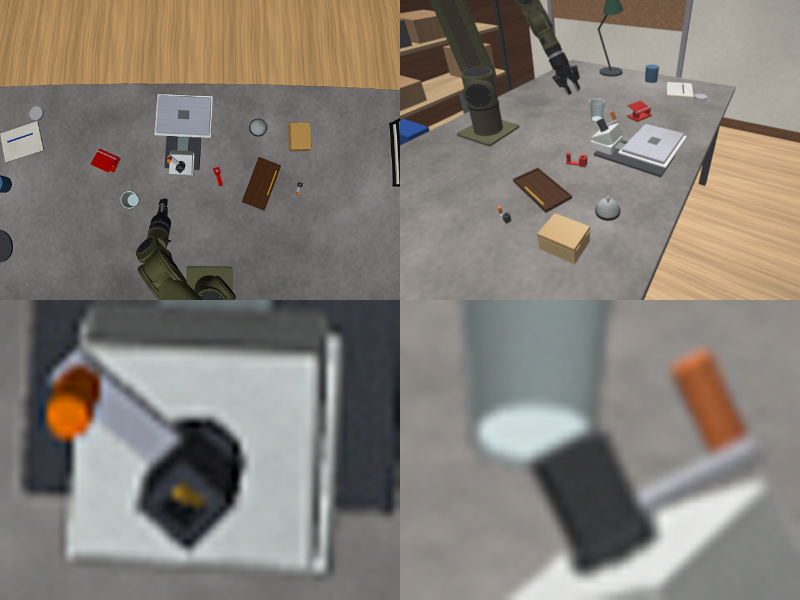

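The crank sits on the shoulder in both views (hub at top ~(288,265), shaft end visible inside the hole). The platform has risen about 30 mm, the bystanders haven't moved and the gripper is clear. I'll hand it in.

```bash
python3 -c "
from cell import bot; print(bot.hand_in())"
```

```text
the job is handed in; nothing more can be done
None
```

The crank is fully home on the shaft and let go, wound clockwise until the platform rose about 30 mm (two turns, accurate to roughly 0.05 of a turn); contact stayed below about 15 N at every reading, nothing else on the desk was moved, and the job is handed in, with no verdict returned.

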